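Index a buggy wheel to the third click and hold it

ROBOT

A 7-joint arm with a two-finger parallel gripper is mounted at the origin on the work surface. World frame = base frame: x ahead of the robot, y to its left, z up, the work surface at z = 0. Lengths are in m, angles in degrees, forces in N, time in s.
With the tool pointing down it reaches from about 0.35 to 0.9 m from the base axis. Payload 8.1 kg.
Tool frame: the origin (TCP) lies at the very end of the fingers, on their centre line; the grasp point (between the pads) lies 19 mm behind it; z points along the fingers, y is the direction in which the jaws open and shut (so a half turn about z gives the same grasp; the last joint's range is limited). The gripper opens to 85 mm and grips with 20 to 120 N. Pads are 22 mm wide; open, the fingers measure 114 mm over their backs; the gripper's body (76 mm by 85 mm) begins 54 mm behind the grasp point. The pads swing forward as they close: fully open they stand 13 mm farther back than shut.
Start: joints at [60.241, 24.895, 1.432, 90.138, -0.665, 64.973, -4.303], TCP at [0.253, -0.572, 0.231] pointing down, gripper open.
Joint ranges: [-149.89, 149.89], [-25.12, 119.58], [-72.63, 75.52], [4.76, 147.25], [-75.54, 255.54], [6.69, 114.76], [-157.13, 157.13]. Speed limits (degrees/s): [127.2, 127.2, 172.46, 172.46, 180, 180, 180].

INTERFACE

Orientations are given as [roll, pitch, yaw] about the fixed x, y, z axes, in that order (R = Rz(yaw) Ry(pitch) Rx(roll)).
In Python, from plant import arm, optics, job, recognise, silhouettes, place_of gives the robot as it stands. The module is installed in compiled form; this text tells all that it offers.
- The arm moves only by the tool apply_moves, never from a script. Its argument "moves" is a list of rows, each a list of 7 numbers: the finger opening in mm, from 0 to 85.4, then the shift along the tool's x, y, z in units of 0.4 m (1.0 is 0.4 m), then the turn, a rotation vector about the tool's x, y, z in units of 45 degrees (1.0 is 45 degrees). In form: [[gripper, tx, ty, tz, wx, wy, wz], ...]. A call has 1 to 8 rows; each row shifts and turns the commanded pose from where the row before left it, along the tool's axes as they then stand; what a row does not reach is not made up. A row lasts 1/10 s, in which the tool goes at most 50 mm and 8.59 degrees, less where a joint would pass 70% of its speed; a pose out of reach is approached as far as the arm can. A call with a number of a shift or a turn outside -1 to 1 is refused whole. A call with a gripper value outside its range is refused whole. The fingers move at their own pace and stop on an object; "force" is the grip in N (left out, the last holds). Time passes only in rows, so rows that do not move let the fingers close. It gives the time, the measured TCP pose, the force and the opening at its end, in the units of the state.
- arm.get_obs(): the state, without advancing time (a new reading comes with each control period).
- optics.camera(name): name is "side" or "top"; returns the picture (420x560x3 uint8, red, green, blue); there is no depth.
- optics.camera_model(name): a dict with "fx", "fy", "cx", "cy" (pixels), "origin" and "attitude" of the camera in the world. Camera axes: x right, y down, z forward; pixel columns grow to the right and rows downward; lengths in m; the calibration is good to about 2 mm. A picture is of the moment at which its call begins. camera_model takes no time and is no camera call.
- job.job_done(): hands the job in, once; it reports no verdict.
Trained networks look in the newest picture that a camera, given by its name, has taken for a name from the list of things; names that differ only in an ending like _2 or _b are one class to them, and where a whole thing is asked for, a point or a joint stands for the part that bears it (a point fixed in the world has none). Each returns a list of dicts, best first, with "confidence" (0 to 1); they miss things now and then, are a little off and sometimes report something else, mostly with a low value. They report only what shows in the picture. A call takes as long as a camera call. They do not tell look-alikes from the thing itself.
- recognise(camera, thing): "centre" ([x, y, z] in m, in the coordinates of the camera as it stood for that picture, good to about 4 mm: the middle of the surface that is visible of it).
- silhouettes(camera, thing): "pixels" (420x560 bool, what is visible of it).
- place_of(camera, thing): "centre" ([x, y, z] in m, in the coordinates of the camera as it stood for that picture, good to about 4 mm: a listed point, or the origin of a listed thing).
The state is a dict: "time": time; "joint_pos": joint angles; "joint_velocities": joint speeds; "joint_efforts": joint torques, N m; "position": TCP position; "orientation": TCP orientation; "wrist_force": force on the tool from outside, world axes, zero at the start; "ft_torque": the same for the moment, N m; "width": finger opening in m.
Only numpy, scipy, OpenCV 4.12 (cv2) and the standard library are available. Lean on these libraries where they do the work, as an engineer would, in place of code of your own. Each camera call takes 0.05 s, during which the arm holds its last target.

TASK

Take the blue-handled wheel key out of the key stand, push its blade fully home in the slot of the wheel on the indexing jig, and with the key turn the wheel clockwise (seen from above) from home to the third click, where the red pointer meets the orange mark, without running past it to the fourth. A spring drives the wheel back home if it is let go, so finish with the key still gripped, holding the wheel steady at the third click for the next spoke to be worked on, touching the wheel with nothing but the key. Leave the red nut driver in its stand and the glue bottle and the other loose things where they are.

Things in the scene. Friction and masses are not known exactly. Their poses are not given: they have to be found in the camera images.
- wheel_key: Loose key, 90 g, upright in one place of the stand. Origin: centre of the blade's lower end; z up, x along the blade's width. Steel blade 24 mm (x) by 6 mm (y), z = 0 to 32 mm, lower end rounded at 3 mm radius; round collar 32 mm across, z = 32 to 37 mm; blue grip bar 34 mm (x) by 12 mm (y), z = 37 to 83 mm: pinch it across y. A half turn about z makes no difference.
- key_handle (a point): Middle of the blue grip of the wheel key, on its axis, 60 mm above the blade's lower end.
- nut_driver: Red-gripped nut driver, loose, same grip and collar as the wheel key but a thin round shank; stands in the other place of the key stand. Leave it there. Origin: on its axis, 32 mm under its collar; z up.
- stand: Fixed grey key stand, 160 mm (x) by 56 mm (y) by 45 mm high, origin at the centre of its underside. Two slots open at the top, at x = -45 and +45 mm, 27 by 9 mm, 38 mm deep, long side along x. A tool hangs in its slot with its collar on the stand's top, its lower end 13 mm above the table.
- jig: Fixed indexing jig: round aluminium base 156 mm across, 12 mm high; blue plunger housing 30 mm high on its -x side, reaching 103 mm from the axis. Origin: centre of the underside, on the wheel's axis; z up. Marks on the base: white (home) at +60 degrees from x, then clockwise every 24 degrees black, black, orange (third, at -12 degrees), black, black.
- race_wheel: Buggy wheel lying flat on the jig, turning with its spindle: black tyre 84 mm across, its top 57 mm above the table; yellow hub 44 (x) by 24 mm, top 62 mm. Origin on the vertical axis 30 mm above the table, where the blade's lower end stands when the key is home; x along the slot, z up. At home its x is +36 degrees (counter-clockwise) from the jig's x. Red pointer, 62 mm long, 24 degrees ccw of x.
- hub_slot (a point): Centre of the slot's mouth in the top of the hub, on the wheel's axis, 62 mm above the table. The slot is 26 by 8 mm, 33 mm deep; when the key is home its collar sits on the hub. The blade has about 0.085 rad of play each way in it.
- index (a joint): Turn of the wheel, rad: 0 at home (end stop), growing clockwise from above. Clicks at 0.419, 0.838, 1.257 (third), 1.676; end stop 2.094. A return spring (0.12 N m at home, 0.16 at the third click) always drives it home; a sprung pawl adds or takes up to about 0.07 N m: resistance eases before a click and jumps up at it.
- glue: Glue bottle, loose, 32 mm across, 65 mm high, between the jig and the stand. Leave it. Origin at the centre of its underside.
- spare_wheel: Loose spare wheel with yellow rim, 84 mm across, 27 mm high, at the back of the table. Leave it.
- spare_wheel2: Loose spare wheel with white rim, 84 mm across, 27 mm high, at the back of the table. Leave it.
- battery: Loose battery pack, 139 by 47 by 25 mm, black and green, at the back of the table. Leave it.
- screwdriver: Loose screwdriver with black handle lying at the right of the table. Leave it.
Things that resemble listed ones, but are neither listed nor needed, are in the scene too. What is shaped like the wheel_key but turquoise is not meant.

How it is judged:
By the outcome, as a careful person would: the job done as asked, in the order asked, and still so for the second after the job is handed in, while the arm keeps its last pose, push and grip.
It also fails if it takes over 43 s, if anything falls off the work surface, if the arm or the gripper's body presses on something with over 40 N, if the wrist force passes 120 N, or if a joint passes its speed limit or range.

## Working session

There is one attempt and no reset: what is moved stays moved. The work goes in short steps, Python scripts to look and compute and a tool call to move; the robot and the scene stay as the last step left them, time stands still between calls to the robot, and variables do not carry over. Pictures are saved under pics/ and viewed, and the job is handed in when it is done.

Besides the shell and the picture viewer there is one more tool, called after ">>>" by a JSON object that holds its "name" and its "arguments". apply_moves: Moves the arm, as the interface text tells. Its arguments: {"type":"object","properties":{"moves":{"type":"array","items":{"type":"array","items":{"type":"number"}}},"force":{"type":"number"}},"required":["moves"]}

```bash
ls; mkdir -p pics; python3 - <<'E'
from plant import arm, optics
import cv2
for n in("side","top"):
    im=optics.camera(n); cv2.imwrite(f"pics/{n}0.png",im[:,:,::-1]); m=optics.camera_model(n); print(n,m)
print(arm.get_obs())
E
```

```text
pics
side {'fx': 415.0667430991812, 'fy': 415.0667430991812, 'cx': 275.99593841076006, 'cy': 208.65202884035486, 'origin': array([ 0.42542882, -0.73814727,  0.66740261]), 'attitude': array([-1.32411515e+02,  1.21302212e-01, -1.75623836e+01])}
top {'fx': 421.1423945761127, 'fy': 421.1423945761127, 'cx': 279.64939397250424, 'cy': 208.1938572510626, 'origin': array([ 0.45433035, -0.13513028,  1.00905059]), 'attitude': array([-1.68081635e+02, -1.31759721e-01, -8.95457504e+01])}
{'time': 0.1, 'joint_pos': array([60.24003628, 24.93123933,  1.42990734, 90.18422289, -0.66372284,
       64.97268545, -4.30318047]), 'joint_velocities': array([-0.05819564, -0.02181215, -0.16116429, -0.05569716,  0.11750189,
        0.06967041,  0.01878642]), 'joint_efforts': array([ 1.28060048e-03, -6.71764326e+01,  1.02724381e+00, -3.16905820e+01,
        1.57288718e-02,  7.28622079e-03,  5.15956242e-05]), 'position': array([ 0.25280161, -0.57109729,  0.23061522]), 'orientation': array([-1.79920510e+02,  7.67482394e-03,  2.38784428e+01]), 'wrist_force': array([-0.70454647,  1.1511591 , -0.52317825]), 'ft_torque': array([-0.06339409,  0.00374849, -0.03581548]), 'width': 0.0850893629398923}
```

View pics/side0.png

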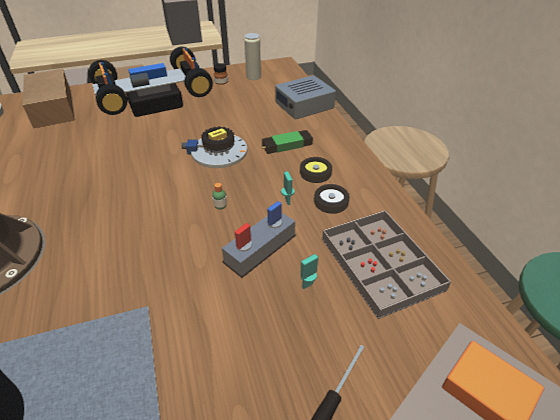

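View pics/top0.png

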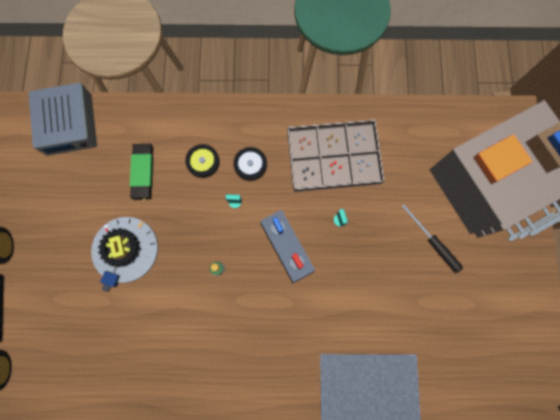

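The side view shows the stand at (260,243). The blue key is in its far slot at (274,213) and the red driver at (243,236). Turquoise look-alikes stand at (288,187) and (309,268). The jig is at (218,148) and the glue at (219,197). In the top view the blue key is at (278,226), the red driver at (297,261), the turquoise ones at (233,200) and (341,217), and the jig at (124,249).

```bash
cat > h.py <<'E'
import numpy as np, cv2
from scipy.spatial.transform import Rotation as R
from plant import arm, optics, job, recognise, silhouettes, place_of
def cam(n):
    m=optics.camera_model(n); return m,R.from_euler('xyz',m['attitude'],degrees=True).as_matrix(),np.array(m['origin'])
def w(n,c):
    m,A,o=cam(n); return A@np.array(c)+o
def proj(n,P):
    m,A,o=cam(n); q=(np.atleast_2d(P)-o)@A
    return np.c_[q[:,0]/q[:,2]*m['fx']+m['cx'],q[:,1]/q[:,2]*m['fy']+m['cy']]
def ray(n,u,v):
    m,A,o=cam(n); d=A@np.array([(u-m['cx'])/m['fx'],(v-m['cy'])/m['fy'],1]); return o,d/np.linalg.norm(d)
def atz(n,u,v,z):
    o,d=ray(n,u,v); return o+d*(z-o[2])/d[2]
def tri(n1,p1,n2,p2):
    o1,d1=ray(n1,*p1);o2,d2=ray(n2,*p2)
    t=np.linalg.lstsq(np.c_[d1,-d2],o2-o1,rcond=None)[0]
    a=o1+d1*t[0];b=o2+d2*t[1]; return (a+b)/2,np.linalg.norm(a-b)
E
python3 - <<'E'
from h import *
np.set_printoptions(precision=4,suppress=True)
for n in("side","top"):
    optics.camera(n)
    for t in("wheel_key","key_handle","nut_driver","stand","jig","race_wheel","hub_slot","glue"):
        for d in place_of(n,t)[:4]:
            p=w(n,d['centre']); print(n,t,round(d['confidence'],2),p,proj(n,p)[0].round())
im={n:optics.camera(n) for n in("side","top")}
def crop(n,x,y,s,k): 
    return cv2.resize(im[n][y:y+s,x:x+s],None,fx=k,fy=k,interpolation=cv2.INTER_CUBIC)
g=np.hstack([crop("side",220,175,100,4),crop("side",170,100,100,4)]) 
g2=np.hstack([crop("top",235,190,100,4),crop("top",75,200,100,4)])
cv2.imwrite("pics/c1.png",g[:,:,::-1]);cv2.imwrite("pics/c2.png",g2[:,:,::-1])
print(arm.get_obs()['time'])
E
```

```text
side wheel_key 0.91 [ 0.6305 -0.2751  0.0017] [305. 285.]
side wheel_key 0.7 [ 0.607  -0.1298  0.0155] [272. 233.]
side wheel_key 0.6 [ 0.6792 -0.0268 -0.0047] [288. 203.]
side wheel_key 0.49 [0.5624 0.2365 0.03  ] [217. 142.]
side key_handle 0.81 [ 0.681  -0.0272  0.0629] [289. 182.]
side key_handle 0.78 [ 0.6358 -0.2759  0.0649] [309. 264.]
side key_handle 0.55 [ 0.611  -0.1301  0.073 ] [273. 213.]
side nut_driver 0.64 [ 0.5309 -0.1735  0.0159] [243. 255.]
side stand 0.71 [ 0.5707 -0.1513 -0.002 ] [259. 249.]
side stand 0.36 [0.5636 0.2342 0.0031] [219. 151.]
side jig 0.65 [0.5637 0.2341 0.0038] [219. 150.]
side race_wheel 0.88 [0.565  0.2376 0.0301] [218. 142.]
side race_wheel 0.58 [ 0.5301 -0.1699  0.0136] [242. 255.]
side hub_slot 0.97 [0.5648 0.2363 0.0645] [217. 131.]
side hub_slot 0.67 [ 0.5677 -0.1516 -0.0005] [257. 249.]
side glue 0.74 [0.7846 0.0562 0.0011] [316. 174.]
side glue 0.73 [ 0.5213  0.0078 -0.0007] [221. 206.]
top wheel_key 0.71 [ 0.639  -0.2773 -0.0005] [338. 220.]
top wheel_key 0.63 [ 0.6776 -0.0279  0.0044] [236. 203.]
top wheel_key 0.42 [ 0.6111 -0.1338  0.0103] [279. 230.]
top key_handle 0.65 [ 0.6124 -0.1284  0.0716] [276. 225.]
top key_handle 0.58 [ 0.6359 -0.2779  0.0575] [341. 217.]
top key_handle 0.45 [ 0.6766 -0.0319  0.0602] [235. 199.]
top nut_driver 0.72 [ 0.5299 -0.1741  0.0104] [295. 264.]
top nut_driver 0.55 [ 0.5767 -0.1498  0.0004] [285. 245.]
top nut_driver 0.46 [ 0.6122 -0.1332  0.0718] [278. 226.]
top stand 0.85 [ 0.574  -0.1524 -0.0032] [286. 246.]
top stand 0.36 [ 0.5991 -0.4973  0.0026] [429. 237.]
top jig 0.72 [ 0.5635  0.2284 -0.0002] [127. 249.]
top race_wheel 0.61 [0.5616 0.238  0.034 ] [118. 248.]
top hub_slot 0.97 [0.5622 0.2321 0.0583] [117. 247.]
top hub_slot 0.37 [ 0.5182  0.0081 -0.0006] [219. 269.]
top hub_slot 0.26 [0.5646 0.2367 0.0302] [119. 247.]
top glue 0.57 [0.5188 0.0082 0.001 ] [219. 269.]
1.1
```

View pics/c1.png

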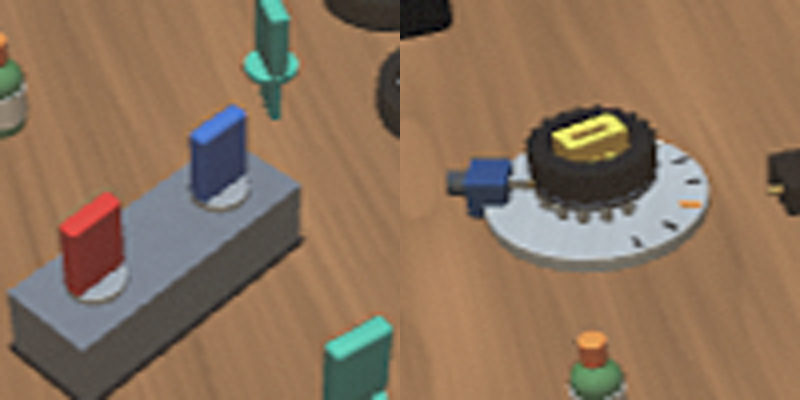

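View pics/c2.png

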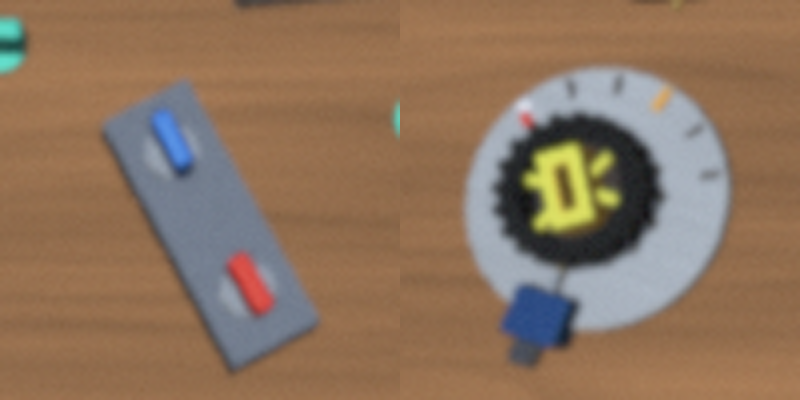

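Candidates for the wheel key in the side view are blue at (274,213), turquoise at (288,187) and (309,268), and red at (243,236), which is the nut driver. The crop confirms the blue grip with its silver collar seated in the stand's far slot, so I choose that one. In the jig crop the wheel is at home: red pointer at the white mark, orange mark three steps clockwise. Next I'll refine the poses by fitting the model to both views.

```bash
cat >> h.py <<'E'
from scipy.optimize import minimize, least_squares
def soft(n,hulls,shape=(420,560),k=8,box=None):
    "antialiased fill of convex hulls of projected point sets, in box x0,y0,s"
    x0,y0,s=box; m=np.zeros((s*k,s*k),np.uint8)
    for P in hulls:
        p=(proj(n,P)-[x0,y0]+.5)*k-.5
        h=cv2.convexHull(np.round(p*16).astype(np.int32).reshape(-1,1,2))
        cv2.fillConvexPoly(m,h,255,shift=4)
    return cv2.resize(m,(s,s),interpolation=cv2.INTER_AREA)/255.
def boxpts(c,yaw,lx,ly,z0,z1):
    a=np.radians(yaw);X=np.array([np.cos(a),np.sin(a)]);Y=np.array([-X[1],X[0]])
    return np.array([[*(np.array(c)+sx*lx/2*X+sy*ly/2*Y),z] for sx in(-1,1) for sy in(-1,1) for z in(z0,z1)])
def cyl(c,r,z0,z1):
    t=np.linspace(0,2*np.pi,49)[:-1]
    return np.array([[c[0]+r*np.cos(a),c[1]+r*np.sin(a),z] for a in t for z in(z0,z1)])
def fit(masks,hulls,x0,steps):
    "masks {n:(box,mask)}, hulls(p,n)->list of pointsets"
    def cost(p): return sum(((soft(n,hulls(p),box=b)-m)**2).sum() for n,(b,m) in masks.items())
    best=None
    s0=np.vstack([x0]+[np.array(x0)+np.eye(len(x0))[i]*steps[i] for i in range(len(x0))])
    r=minimize(cost,x0,method='Nelder-Mead',options=dict(initial_simplex=s0,xatol=1e-5,fatol=1e-3,maxiter=600))
    return r.x,r.fun
E
python3 - <<'E'
from h import *
np.set_printoptions(precision=4,suppress=True)
im={n:np.mean([optics.camera(n).astype(float) for _ in range(3)],0) for n in("side","top")}
np.savez("im0.npz",**im)
def hsv(i): return cv2.cvtColor(i.round().astype(np.uint8),cv2.COLOR_RGB2HSV)
bx={"side":(245,180,60),"top":(250,200,60)}
ms={}
for n in im:
    x,y,s=bx[n]; c=im[n][y:y+s,x:x+s]; b=c[...,2]-c[...,0]
    hi=np.percentile(b,99.5); print(n,hi, np.median(b))
    m=np.clip((b-20)/(70-20),0,1) if 0 else (b>45).astype(float)
    ms[n]=(bx[n],m); print(m.sum())
    cv2.imwrite(f"pics/m_{n}.png",cv2.resize(m*255,None,fx=6,fy=6,interpolation=0))
for sel in(("side","top"),("side",),("top",)):
    mm={n:ms[n] for n in sel}
    if len(sel)==2:
        print(sel,fit(mm,lambda p:[boxpts(p[:2],p[2]*100,.034,.012,p[3],p[3]+.046)],[.611,-.131,.277,.05],[.005,.005,.05,.004]))
    else: print(sel,fit(mm,lambda p:[boxpts(p[:2],p[2]*100,.034,.012,.05,.096)],[.611,-.131,.277],[.005,.005,.05]))
# stand
for n in("side","top"):
    for d in silhouettes(n,"stand")[:2]: 
        print(n,"stand",d['confidence'],d['pixels'].sum(),np.argwhere(d['pixels']).mean(0)); 
E
```

```text
side 133.66666666666666 -67.33333333333334
110.0
top 138.33333333333331 -69.66666666666666
109.0
('side', 'top') (array([ 0.6129, -0.1316,  0.3434,  0.0525]), np.float64(285.54818915801616))
('side',) (array([ 0.6167, -0.1223,  0.7261]), np.float64(184.19046520569012))
('top',) (array([ 0.6139, -0.1315,  0.2933]), np.float64(10.843875432525952))
side stand 0.87 2028 [245.3935 258.2515]
side stand 0.18 644 [138.4099 216.9596]
top stand 0.8 1647 [246.6746 286.5477][ WARN:0@5.850] global loadsave.cpp:1063 imwrite_ Unsupported depth image for selected encoder is fallbacked to CV_8U.
```

```bash
python3 - <<'E'
from h import *
np.set_printoptions(precision=4,suppress=True)
# jig: base silhouette
im=np.load("im0.npz")
for n in("side","top"):
    for t in ("jig","race_wheel","hub_slot","stand"):
        for d in silhouettes(n,t)[:2]:
            m=d['pixels']; print(n,t,round(d['confidence'],2),m.sum(),np.argwhere(m).mean(0)[::-1]); 
E
```

```text
side jig 0.61 1862 [216.0193 147.9302]
side race_wheel 0.77 663 [217.0588 138.1765]
side hub_slot 0.92 644 [217.2112 138.1786]
side stand 0.87 2028 [258.2515 245.3935]
side stand 0.18 644 [216.9596 138.4099]
top jig 0.89 3629 [123.4023 251.3792]
top race_wheel 0.66 1268 [118.0836 247.7216]
top hub_slot 0.85 1264 [118.2619 247.4691]
top hub_slot 0.17 627 [439.0351 247.7113]
top stand 0.8 1647 [286.5477 246.6746]
```

```bash
python3 - <<'E'
from h import *
np.set_printoptions(precision=4,suppress=True)
im=np.load("im0.npz")
n="side"; x,y,s=245,180,60
c=im[n][y:y+s,x:x+s]; print((c[...,2]-c[...,0])[20:45:3,18:44:2].round().astype(int))
bx={"side":(245,180,60),"top":(250,200,60)}
for th in (28,36,44):
  ms={}
  for n in bx:
    x,y,s=bx[n]; c=im[n][y:y+s,x:x+s]; b=c[...,2]-c[...,0]
    ms[n]=((x,y,s),(b>th).astype(float))
  print(th,[m[1].sum() for m in ms.values()])
  print(fit(ms,lambda p:[boxpts(p[:2],p[2]*100,.034,.012,p[3],p[3]+.046)],[.611,-.131,.277,.05],[.005,.005,.05,.004]))
  for n in bx: print(n,fit({n:ms[n]},lambda p:[boxpts(p[:2],p[2]*100,.034,.012,.05,.096)],[.611,-.131,.277],[.005,.005,.05]))
# red
bx={"side":(215,205,60),"top":(270,232,60)}
for th in (40,):
  ms={}
  for n in bx:
    x,y,s=bx[n]; c=im[n][y:y+s,x:x+s]; b=c[...,0]-c[...,1]
    print(n,np.percentile(b,[5,50,95])); ms[n]=((x,y,s),(b>75).astype(float))
  print('red',[m[1].sum() for m in ms.values()])
  print(fit(ms,lambda p:[boxpts(p[:2],p[2]*100,.034,.012,p[3],p[3]+.046)],[.53,-.173,.277,.05],[.005,.005,.05,.004]))
# stand silhouettes
ms={}
def hull(p):
    a=np.radians(p[2]*100);X=np.array([np.cos(a),np.sin(a)])*.045
    return [boxpts(p[:2],p[2]*100,.160,.056,0,.045)]
for n,b in (("side",(200,180,120)),("top",(230,190,110))):
    m=silhouettes(n,"stand")[0]['pixels']; x,y,s=b; m=m[y:y+s,x:x+s].astype(float)
    ms[n]=(b,m)
    print(n,fit({n:ms[n]},hull,[.572,-.152,.277],[.005,.005,.05]))
print(fit(ms,hull,[.572,-.152,.277],[.005,.005,.05]))
E
```

```text
[[-68 -72 -72 -74 -72 -72 -76 -89 -92 -77 -75 -58  18]
 [-67 -69 -72 -74 -81 -62 121 137 143  11 -77 -79   4]
 [-68 -68 -80 -59 143 134 128  85  26 -18 -78 -77 -75]
 [-72 -73   4 127 129  72  27  32  32 -17 -80 -76 -75]
 [-74 -73 -34  32  34  32  31  31  32  -9 -84 -78 -76]
 [-74 -82 -13  35  35  32  32  31  30  22  25   7 -76]
 [ -4  25  22  32  36  31  32  29  29  23  20  20  22]
 [ 21  19  16  31  35  31  31  21  17  19  20  19  20]
 [ 20  21   7  33  40  24  18  20  22  -1  21  20  19]]
28 [np.float64(312.0), np.float64(161.0)]
(array([ 0.6122, -0.1321,  0.3976,  0.0532]), np.float64(140.2623760092272))
side (array([ 0.613 , -0.1284,  0.4217]), np.float64(100.39154171472511))
top (array([ 0.6146, -0.1313,  0.3496]), np.float64(27.761168781237988))
36 [np.float64(151.0), np.float64(124.0)]
(array([ 0.6133, -0.1314,  0.3358,  0.0517]), np.float64(250.45930026912725))
side (array([ 0.6153, -0.1252,  0.5221]), np.float64(206.76473663975395))
top (array([ 0.6144, -0.1315,  0.3052]), np.float64(8.108788927335642))
44 [np.float64(112.0), np.float64(110.0)]
(array([ 0.6132, -0.1317,  0.3441,  0.0525]), np.float64(283.1527873894656))
side (array([ 0.6159, -0.1182,  0.722 ]), np.float64(183.6483506343714))
top (array([ 0.6149, -0.131 ,  0.2942]), np.float64(9.87772395232603))
side [-8.6667 33.6667 62.    ]
top [-10.3333  37.3333  40.6667]
red [np.float64(82.0), np.float64(80.0)]
(array([ 0.5329, -0.1743,  0.5786,  0.0566]), np.float64(253.64084582852746))
side (array([ 0.5728, -0.1531,  0.2908]), np.float64(514.0604690503652))
top (array([ 0.5695, -0.1528,  0.2909]), np.float64(382.99344867358707))
(array([ 0.5719, -0.1529,  0.2904]), np.float64(912.5458669742408))
```

```bash
python3 - <<'E'
from h import *
np.set_printoptions(precision=4,suppress=True)
im=np.load("im0.npz")
def run(bx,num,den,ths,x0):
  for th in ths:
    ms={}
    for n in bx:
      x,y,s=bx[n]; c=im[n][y:y+s,x:x+s]; r=np.log((c[...,num]+5)/(c[...,den]+5))
      ms[n]=((x,y,s),(r>th).astype(float))
    print(th,[m[1].sum() for m in ms.values()])
    print(fit(ms,lambda p:[boxpts(p[:2],p[2]*100,.034,.012,p[3],p[3]+.046)],x0+[.05],[.005,.005,.05,.004]))
    for n in bx: print(n,fit({n:ms[n]},lambda p:[boxpts(p[:2],p[2]*100,.034,.012,.05,.096)],x0,[.005,.005,.05]))
for n,(u,v) in (("side",(270,217)),("side",(262,235)),("top",(278,226)),("side",(243,240)),("side",(240,226)),("side",(230,220))): print(n,u,v,im[n][v,u])
run({"side":(245,180,60),"top":(250,200,60)},2,0,(.35,.45),[.613,-.131,.29])
run({"side":(215,205,60),"top":(270,232,60)},0,1,(.8,.95,),[.533,-.174,.29])
E
```

```text
side 270 217 [58.6667 66.6667 94.3333]
side 262 235 [125.3333 132.3333 145.3333]
top 278 226 [ 86.6667 144.     225.    ]
side 243 240 [111.6667  50.      44.3333]
side 240 226 [163.6667 113.6667  84.    ]
side 230 220 [148.     113.3333  82.    ]
0.35 [np.float64(311.0), np.float64(114.0)]
(array([ 0.6129, -0.1317,  0.3453,  0.053 ]), np.float64(130.48705882352942))
side (array([ 0.6128, -0.1286,  0.4259]), np.float64(100.10256055363321))
top (array([ 0.6134, -0.1318,  0.2938]), np.float64(7.371426374471357))
0.45 [np.float64(167.0), np.float64(96.0)]
(array([ 0.6131, -0.1313,  0.3482,  0.051 ]), np.float64(246.07627835447906))
side (array([ 0.6132, -0.1279,  0.4326]), np.float64(202.71603229527105))
top (array([ 0.6136, -0.1312,  0.242 ]), np.float64(15.82866589773164))
0.8 [np.float64(139.0), np.float64(64.0)]
(array([ 0.5336, -0.1742,  0.4545,  0.0527]), np.float64(219.82949634755863))
side (array([ 0.5341, -0.1713,  0.4568]), np.float64(170.0882122260669))
top (array([ 0.5335, -0.1735,  0.29  ]), np.float64(44.856301422529796))
0.95 [np.float64(69.0), np.float64(29.0)]
(array([ 0.5327, -0.1694,  0.7874,  0.0457]), np.float64(258.11629373317953))
side (array([ 0.529 , -0.1705,  0.7914]), np.float64(167.18789696270665))
top (array([ 0.5334, -0.1718,  0.3113]), np.float64(79.61144175317185))
```

```bash
cat >> h.py <<'E'
def overlay(img,n,sets,box,k,fn=None):
    x,y,s=box; o=cv2.resize(img[y:y+s,x:x+s].round().astype(np.uint8),None,fx=k,fy=k,interpolation=cv2.INTER_CUBIC)
    for P,col,kind in sets:
        p=((proj(n,P)-[x,y]+.5)*k-.5)
        if kind=='hull': cv2.polylines(o,[cv2.convexHull(np.round(p).astype(np.int32))],True,col,1)
        elif kind=='line': cv2.polylines(o,[np.round(p).astype(np.int32)],False,col,1)
        else:
            for q in p: cv2.circle(o,tuple(int(v) for v in q.round()),2,col,-1)
    return o
E
python3 - <<'E'
from h import *
im=np.load("im0.npz")
c=(.613,-.1315); yaw=29
a=np.radians(yaw); X=np.array([np.cos(a),np.sin(a)])
st=np.array(c)-.045*X
print(st)
S=[(boxpts(c,yaw,.034,.012,.05,.096),(255,255,0),'hull'),(boxpts(c,yaw,.034,.012,.0959,.096),(0,255,0),'hull'),(boxpts(st,yaw,.16,.056,0,.045),(255,0,255),'hull'),(boxpts(st,yaw,.16,.056,.0449,.045),(255,0,0),'hull'),(boxpts(st-.045*X,yaw,.034,.012,.05,.096),(255,255,0),'hull')]
g=np.hstack([overlay(im["side"],"side",S,(215,185,100),4),overlay(im["top"],"top",S,(240,195,100),4)])
cv2.imwrite("pics/o1.png",g[:,:,::-1])
E
```

```text
[ 0.57364211 -0.15331643]
```

View pics/o1.png

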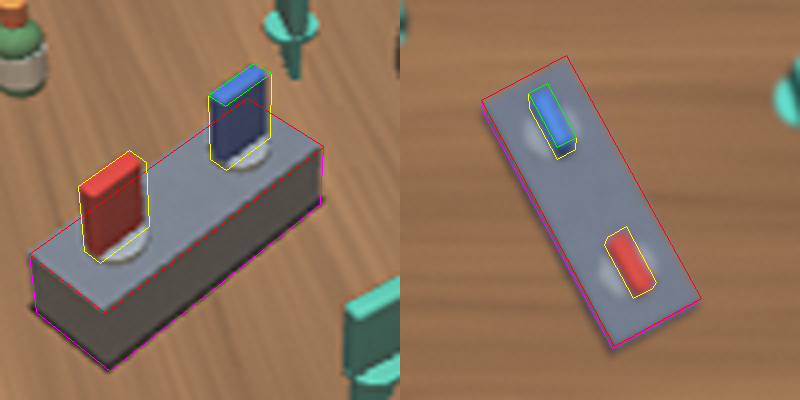

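The overlay (side at left, top at right) fits within about 1 px with the key at (0.613,-0.1315), yaw 29° and grip top at 96 mm, which agrees with the listed heights. Next is the jig.

```bash
cat >> h.py <<'E'
def pol(c,yaw,r,z): 
    a=np.radians(yaw); return np.array([c[0]+r*np.cos(a),c[1]+r*np.sin(a),z])
def jigsets(c,yaw,idx=0):
    W=yaw+36-idx
    S=[(cyl(c,.078,0,.012),(255,0,255),'hull'),(cyl(c,.042,.0569,.057),(0,255,255),'hull'),
     (boxpts(c,W,.044,.024,.0619,.062),(0,0,255),'hull'),(boxpts(c,W,.026,.008,.0619,.062),(255,0,0),'hull')]
    for a,col in zip(range(60,-61,-24),[(255,255,255),(0,0,0),(0,0,0),(255,128,0),(0,0,0),(0,0,0)]):
        S.append((np.array([pol(c,yaw+a,r,.012) for r in(.06,.078)]),(0,255,0),'line'))
    S.append((np.array([pol(c,W+24,r,.02) for r in(.05,.062)]),(255,0,0),'line'))
    return S
E
python3 - <<'E'
from h import *
np.set_printoptions(precision=4,suppress=True)
im=np.load("im0.npz")
ms={}
for n,b in (("side",(160,90,110)),("top",(70,190,110))):
    m=sum(silhouettes(n,"jig")[0]['pixels'].astype(float)for _ in range(1)); x,y,s=b; ms[n]=(b,m[y:y+s,x:x+s])
def hull(p):
    return [cyl(p[:2],.078,0,.012),cyl(p[:2],.042,.03,.057),boxpts(pol(p[:2],p[2]*100+180,.091,0)[:2],p[2]*100,.024,.03,0,.03)]
for n in ms: print(n,fit({n:ms[n]},hull,[.563,.233,-.22],[.005,.005,.1]))
p,f=fit(ms,hull,[.563,.233,-.22],[.005,.005,.1]); print(p,f)
S=jigsets((.5635,.2345),-22)
g=np.hstack([overlay(im["side"],"side",S,(170,95,100),4),overlay(im["top"],"top",S,(75,200,100),4)])
cv2.imwrite("pics/o2.png",g[:,:,::-1])
E
```

```text
side (array([ 0.5634,  0.2363, -0.2162]), np.float64(101.13096501345636))
top (array([ 0.5628,  0.2334, -0.1815]), np.float64(94.6230988081507))
[ 0.5628  0.2336 -0.1967] 223.88762783544792
```

View pics/o2.png

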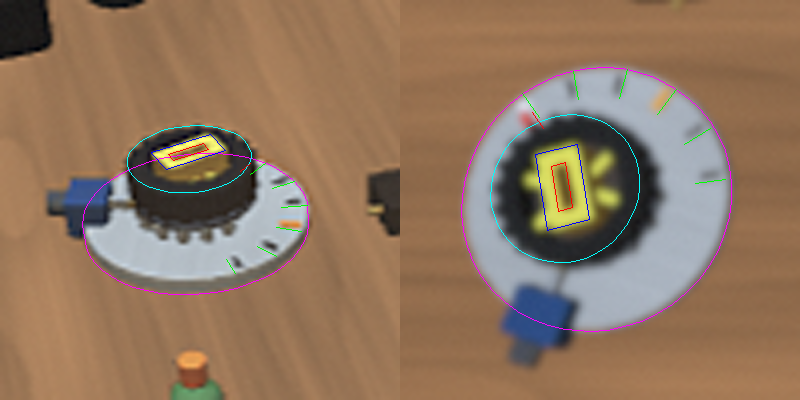

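```bash
python3 - <<'E'
from h import *
np.set_printoptions(precision=4,suppress=True)
im=np.load("im0.npz")
def find(n,yaw,c):
    out=[]
    for a in range(60,-61,-24):
        rs=np.linspace(.062,.074,9); best=[]
        angs=np.arange(-9,9.1,.25)
        prof=[]
        for d in angs:
            P=np.array([pol(c,yaw+a+d,r,.012) for r in rs]); p=proj(n,P).astype(np.float32)
            v=cv2.remap(im[n].astype(np.float32),p[:,0].reshape(1,-1),p[:,1].reshape(1,-1),cv2.INTER_LINEAR)[0]
            base=v.mean(0); prof.append(base)
        prof=np.array(prof); ref=np.median(prof,0); s=np.abs(prof-ref).sum(1); s=np.clip(s-.35*s.max(),0,None)
        out.append((a,round((s*angs).sum()/s.sum(),2),round(s.max())))
    return out
for n,c in (("side",(.5634,.2363)),("top",(.5628,.2334)),("side",(.5635,.2345)),("top",(.5635,.2345))): print(n,find(n,-20,c))
for n in im: 
    print(n); 
def slot(n,c,yaw):
    pass
# hub yellow fit: angle via yellow top mask
for n,b in (("side",(190,110,50)),("top",(95,225,50))):
    x,y,s=b;c=im[n][y:y+s,x:x+s]; m=((c[...,1]-c[...,2]>90)&(c[...,0]>190)).astype(float); print(n,m.sum(),np.argwhere(m).mean(0)[::-1]+[x,y])
    cv2.imwrite(f"pics/y_{n}.png",(cv2.resize(np.hstack([c,np.repeat(m[...,None]*255,3,2)]),None,fx=7,fy=7,interpolation=0)[:,:,::-1]).astype(np.uint8))
E
```

```text
side [(60, np.float64(-6.93), 228), (36, np.float64(1.32), 124), (12, np.float64(1.19), 150), (-12, np.float64(1.99), 90), (-36, np.float64(2.31), 155), (-60, np.float64(2.37), 150)]
top [(60, np.float64(4.72), 59), (36, np.float64(1.14), 67), (12, np.float64(1.46), 66), (-12, np.float64(1.67), 55), (-36, np.float64(2.04), 51), (-60, np.float64(2.14), 56)]
side [(60, np.float64(-6.64), 232), (36, np.float64(2.74), 121), (12, np.float64(2.69), 147), (-12, np.float64(2.59), 92), (-36, np.float64(2.99), 151), (-60, np.float64(2.57), 149)]Traceback (most recent call last):
  File "<stdin>", line 17, in <module>
  File "<stdin>", line 11, in find
  File "h.py", line 9, in proj
    m,A,o=cam(n); q=(np.atleast_2d(P)-o)@A
          ~~~^^^
  File "h.py", line 5, in cam
    m=optics.camera_model(n); return m,R.from_euler('xyz',m['attitude'],degrees=True).as_matrix(),np.array(m['origin'])
ValueError: time passes only in moves, steps and waits
```

```bash
sed -i 's/^def cam(n):/_C={}\ndef cam(n):\n    if n not in _C: _C[n]=_cam(n)\n    return _C[n]\ndef _cam(n):/' h.py; python3 - <<'E'
from h import *
np.set_printoptions(precision=4,suppress=True)
im=np.load("im0.npz")
def find(n,yaw,c):
    out=[]
    for a in range(36,-61,-24):
        rs=np.linspace(.062,.074,9)
        angs=np.arange(-9,9.1,.25)
        prof=[]
        for d in angs:
            P=np.array([pol(c,yaw+a+d,r,.012) for r in rs]); p=proj(n,P).astype(np.float32)
            v=cv2.remap(im[n].astype(np.float32),p[:,0].reshape(1,-1),p[:,1].reshape(1,-1),cv2.INTER_LINEAR)[0]
            prof.append(v.mean(0))
        prof=np.array(prof); s=np.abs(prof-np.median(prof,0)).sum(1); s=np.clip(s-.35*s.max(),0,None)
        out.append((s*angs).sum()/s.sum())
    return np.array(out)
for n in im:
    for c in ((.5634,.2363),(.5628,.2334),(.5635,.2345),(.563,.235)):
        o=find(n,-18,c); print(n,c,o,o.mean())
for n,b in (("side",(190,110,50)),("top",(95,225,50))):
    x,y,s=b;c=im[n][y:y+s,x:x+s]; m=((c[...,1]-c[...,2]>90)&(c[...,0]>190)).astype(float); print(n,m.sum(),np.argwhere(m).mean(0)[::-1]+[x,y])
for yaw in(-18,):
  S=jigsets((.563,.234),yaw)
  g=np.hstack([overlay(im["side"],"side",S,(190,105,50),8),overlay(im["top"],"top",S,(92,222,50),8)])
  cv2.imwrite("pics/o3.png",g[:,:,::-1])
print(arm.get_obs()['time'])
E
```

```text
side (0.5634, 0.2363) [-0.68   -0.8114  0.5783  0.3107  0.3703] -0.046415598603225715
side (0.5628, 0.2334) [1.3664 1.6294 2.0652 1.9849 1.3643] 1.6820394201278823
side (0.5635, 0.2345) [0.7448 0.6874 1.3019 0.9912 0.5733] 0.8597086453043726
side (0.563, 0.235) [0.2089 0.2896 1.2973 1.1502 0.906 ] 0.7703983527241168
top (0.5634, 0.2363) [-3.0436 -3.0033 -2.1168 -1.7687 -0.8262] -2.151708556254577
top (0.5628, 0.2334) [-0.8617 -0.5401 -0.227   0.037   0.1407] -0.2902210800944602
top (0.5635, 0.2345) [-1.5608 -1.5133 -1.0827 -0.9683 -0.635 ] -1.1520212542238841
top (0.563, 0.235) [-2.0787 -1.8829 -1.3754 -0.8779 -0.3046] -1.3039017317682275
side 61.0 [217.0164 132.2951]
top 148.0 [115.3986 246.6486]
2.1
```

View pics/o3.png

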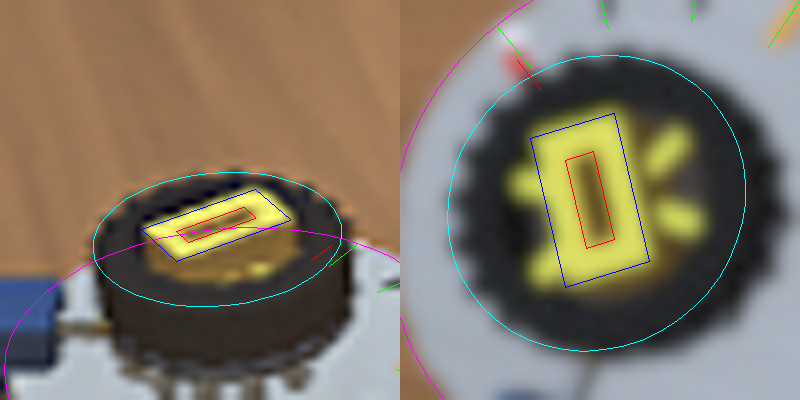

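The top and side fits agree on a jig yaw of about -18°, so the slot is at +18° at home. The jig centre is near (0.563,0.2345), with a 3 mm disagreement between the views in y. I'll measure the held key against the hub in the pictures later. Starting to move.

>>> {"name": "apply_moves", "arguments": {"moves": [[85,0.1057,-0.0536,0,0,0,0],[85,0.1057,-0.0536,0,0,0,0],[85,0.1057,-0.0536,0,0,0,0],[85,0.1057,-0.0536,0,0,0,0],[85,0.1057,-0.0536,0,0,0,0],[85,0.1057,-0.0536,0,0,0,0],[85,0.1057,-0.0536,0,0,0,0],[85,0.1057,-0.0536,0,0,0,0]], "force": 60}}

```text
time: 2.9
position: [0.4939, -0.2762, 0.2316]
orientation: [180.0, -0.0, 23.9]
wrist_force: [0.3, -0.3, 0.1]
width: 0.085
```

>>> {"name": "apply_moves", "arguments": {"moves": [[85,0.1057,-0.0536,0,0,0,0],[85,0.1057,-0.0536,0,0,0,0],[85,0.1057,-0.0536,0,0,0,0],[85,0.1057,-0.0536,0,0,0,0],[85,0,0,0,0,0,-0.18],[85,0,0,0,0,0,-0.18],[85,0,0,0,0,0,-0.18],[85,0,0,0,0,0,-0.18]]}}

```text
time: 3.7
position: [0.6129, -0.1308, 0.2312]
orientation: [-180.0, 0.0, 56.6]
wrist_force: [-0.9, -0.8, 0.3]
width: 0.0848
```

```bash
python3 - <<'E'
from plant import arm
print(arm.get_obs())
E
```

```text
{'time': 3.7, 'joint_pos': array([ 17.94170168,  26.1996594 , -15.89957599,  88.77200652,
         7.61081486,  66.09633226, -32.8720743 ]), 'joint_velocities': array([ 12.33307515,   1.8469862 , -18.00347976,  -1.01595939,
         8.81086907,   1.58314274,  72.88784465]), 'joint_efforts': array([-2.01678045e+00, -6.83092618e+01, -2.62306720e+00, -3.16587031e+01,
       -3.17283534e-01, -6.00019307e-02, -2.68358655e+00]), 'position': array([ 0.61287414, -0.13077122,  0.23124435]), 'orientation': array([-1.79999643e+02,  9.08469409e-03,  5.66229395e+01]), 'wrist_force': array([-0.91319167, -0.76619236,  0.32156052]), 'ft_torque': array([-0.03247   ,  0.00625716,  0.0124057 ]), 'width': 0.0848208228602319}
```

>>> {"name": "apply_moves", "arguments": {"moves": [[85,0,0,0,0,0,-0.18],[85,0,0,0,0,0,-0.18],[85,0,0,0,0,0,-0.18],[85,0,0,0,0,0,-0.18],[85,0,0,0,0,0,-0.18],[85,0,0,0,0,0,-0.18],[85,0,0,0,0,0,-0.18],[85,0,0,0,0,0,-0.18]]}}

```text
time: 4.5
position: [0.6128, -0.131, 0.2313]
orientation: [-180.0, 0.0, 121.4]
wrist_force: [0.4, 0.1, -0.3]
width: 0.0849
```

>>> {"name": "apply_moves", "arguments": {"moves": [[85,0,0,0,0,0,-0.18],[85,0,0,0,0,0,-0.18],[85,0,0,0,0,0,-0.18],[85,0,0,0,0,0,-0.18],[85,0,0,0,0,0,-0.18],[85,0,0,0,0,0,-0.18],[85,0,0,0,0,0,-0.18],[85,0,0,0,0,0,0]]}}

```text
time: 5.3
position: [0.6127, -0.1313, 0.2311]
orientation: [180.0, -0.0, 177.9]
wrist_force: [-0.6, -0.3, -0.1]
width: 0.0848
```

```bash
python3 - <<'E'
from plant import arm
o=arm.get_obs(); print(o['joint_pos'],o['position'],o['orientation'])
E
```

```text
[ 35.23953649  31.60193962 -43.6738408   87.19540655  22.58598995
  70.32529599  76.0231957 ] [ 0.61273319 -0.13125096  0.23110122] [ 1.79988523e+02 -1.55963909e-02  1.77878494e+02]
```

>>> {"name": "apply_moves", "arguments": {"moves": [[50,0,0,0,0,0,-0.173],[50,0,0,0,0,0,-0.173],[50,0,0,0,0,0,-0.173],[50,0,0,0,0,0,-0.173],[50,0,0,0.11,0,0,0],[50,0,0,0.11,0,0,0],[50,0,0,0,0,0,0]]}}

```text
time: 6.0
position: [0.609, -0.1318, 0.1379]
orientation: [179.7, -0.5, -151.3]
wrist_force: [-1.1, -1.1, 0.7]
width: 0.05
```

```bash
python3 - <<'E'
from h import *
o=arm.get_obs(); print(o['joint_pos'],o['position'],o['orientation'])
im={n:optics.camera(n).astype(float) for n in("side","top")}
c=(.613,-.1315)
p=o['position'];yaw=o['orientation'][2]
S=[(boxpts(c,29,.034,.012,.05,.096),(255,255,0),'hull'),(p[None]*1.0,(255,0,255),'pt'),(boxpts(p[:2],yaw,.022,.05,p[2],p[2]+.001),(255,0,255),'hull')]
g=np.hstack([overlay(im["side"],"side",S,(215,155,100),4),overlay(im["top"],"top",S,(230,185,100),4)])
cv2.imwrite("pics/o4.png",g[:,:,::-1])
E
```

```text
[ 37.739578    38.586562   -48.1782936   93.25807123  31.33473043
  63.14073239  99.62013863] [ 0.60902197 -0.13180145  0.13785276] [ 179.72052544   -0.46478106 -151.31540315]
```

View pics/o4.png

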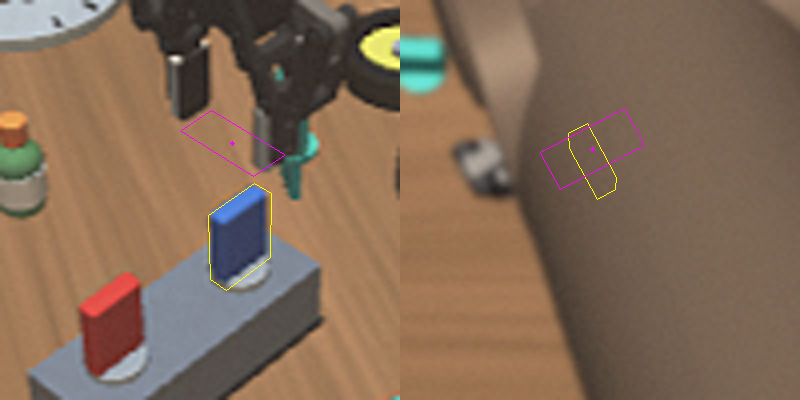

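>>> {"name": "apply_moves", "arguments": {"moves": [[50,0,0,0,0,0,0]]}}

```text
time: 6.2
position: [0.6143, -0.1305, 0.1459]
orientation: [-179.9, 0.2, -151.2]
wrist_force: [-0.3, -0.5, 0.3]
width: 0.0498
```

```bash
python3 - <<'E'
from plant import arm
o=arm.get_obs(); print(o['joint_pos'],o['joint_velocities'],o['position'],o['orientation'])
E
```

```text
[ 37.77919646  38.18998473 -48.52839703  92.74106248  31.2554387
  63.30563546  99.81839225] [ 0.0849252  -0.56491279 -0.23204673 -0.06964806  0.1733369  -0.26670045
  0.33259974] [ 0.61427854 -0.13048674  0.14585379] [-1.79905910e+02  1.56933820e-01 -1.51159003e+02]
```

>>> {"name": "apply_moves", "arguments": {"moves": [[50,0,0,0.06,0,0,0],[50,0,0,0.06,0,0,0],[50,0,0,0.05,0,0,0],[50,0,0,0.03,0,0,0],[50,0,0,0.02,0,0,0],[50,0,0,0,0,0,0],[50,0,0,0,0,0,0],[50,0,0,0,0,0,0]]}}

```text
time: 7.0
position: [0.6135, -0.1309, 0.0564]
orientation: [-179.9, 0.1, -151.1]
wrist_force: [0.4, 0.1, -0.6]
width: 0.05
```

```bash
python3 - <<'E'
from h import *
o=arm.get_obs(); print(o['joint_pos'],o['position'],o['orientation'],o['wrist_force'])
im={n:optics.camera(n).astype(float) for n in("side",)}
g=overlay(im["side"],"side",[],(215,155,100),5)
cv2.imwrite("pics/o5.png",g[:,:,::-1])
E
```

```text
[ 35.64943069  43.55871523 -44.85931725  97.14900007  36.50263607
  54.8322426   95.72722316] [ 0.61353842 -0.1308577   0.05643387] [-1.79943769e+02  7.34946951e-02 -1.51091444e+02] [ 0.40610059  0.06116973 -0.56206402]
```

View pics/o5.png

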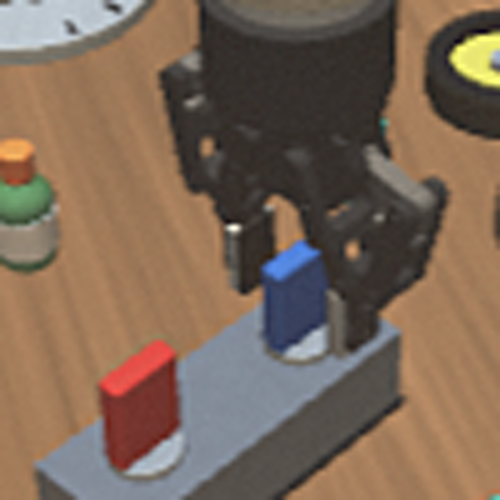

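The picture shows the open fingers astride the blue grip at about (295,300) in the crop, clear of the stand and the red driver. Closing.

>>> {"name": "apply_moves", "arguments": {"moves": [[30,0,0,0,0,0,0],[10,0,0,0,0,0,0],[5,0,0,0,0,0,0],[5,0,0,0,0,0,0],[5,0,0,0,0,0,0],[5,0,0,0,0,0,0]], "force": 80}}

```text
time: 7.65
position: [0.613, -0.1309, 0.0556]
orientation: [-180.0, 0.0, -151.1]
wrist_force: [-0.8, -0.2, 5.1]
width: 0.0108
```

>>> {"name": "apply_moves", "arguments": {"moves": [[5,0,0,-0.02,0,0,0],[5,0,0,-0.04,0,0,0],[5,0,0,-0.06,0,0,0],[5,0,0,-0.06,0,0,0],[5,0,0,-0.045,0,0,0],[5,0,0,0,0,0,0],[5,0,0,0,0,0,0]]}}

```text
time: 8.35
position: [0.6129, -0.131, 0.1459]
orientation: [-180.0, 0.0, -151.1]
wrist_force: [-0.5, 0.2, -1.2]
width: 0.011
```

```bash
python3 - <<'E'
from h import *
o=arm.get_obs(); print(o['joint_pos'],o['position'],o['orientation'],o['wrist_force'])
im={n:optics.camera(n).astype(float) for n in("side",)}
g=overlay(im["side"],"side",[],(215,155,100),5)
cv2.imwrite("pics/o6.png",g[:,:,::-1])
E
```

```text
[ 37.84654052  38.14771956 -48.53426881  92.80456486  31.20990906
  63.41266229  99.94267108] [ 0.61287135 -0.13103476  0.14592471] [-1.79950637e+02  2.74084101e-02 -1.51088563e+02] [-0.54542171  0.20993951 -1.222883  ]
```

View pics/o6.png

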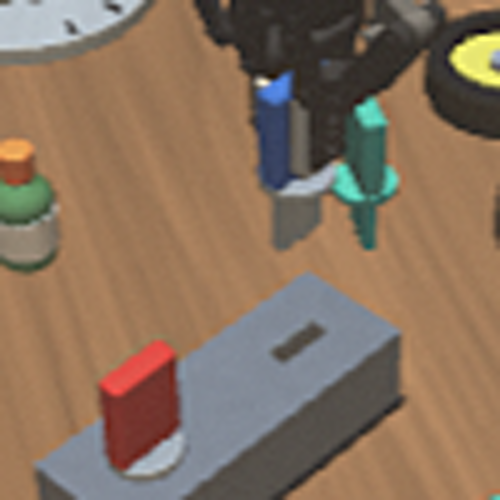

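The key is out. The blade hangs clear at (295,215) in the crop, the slot is empty at (298,343), and the driver is untouched. Carrying it over to the wheel.

>>> {"name": "apply_moves", "arguments": {"moves": [[5,-0.03,0.08,0,0,0,0],[5,-0.045,0.115,0,0,0,0],[5,-0.045,0.115,0,0,0,0],[5,-0.045,0.115,0,0,0,0],[5,-0.045,0.115,0,0,0,0],[5,-0.045,0.115,0,0,0,0],[5,-0.045,0.115,0,0,0,0],[5,-0.031,0.089,0,0,0,0]]}}

```text
time: 9.2
position: [0.5609, 0.237, 0.1444]
orientation: [179.9, -0.1, -150.9]
wrist_force: [0.5, -0.5, -0.9]
width: 0.0111
```

>>> {"name": "apply_moves", "arguments": {"moves": [[5,0,0,0,0,0,0.12],[5,0,0,0,0,0,0.122],[5,0,0,0,0,0,0],[5,0,0,0,0,0,0],[5,0,0,0,0,0,0]]}}

```text
time: 9.7
position: [0.5625, 0.2333, 0.1449]
orientation: [-180.0, -0.0, -161.9]
wrist_force: [0.2, 0.4, -0.5]
width: 0.0111
```

```bash
python3 - <<'E'
from h import *
o=arm.get_obs(); print(o['joint_pos'],o['position'],o['orientation'],o['wrist_force'])
im={n:np.mean([optics.camera(n).astype(float) for _ in range(2)],0) for n in("side","top")}
np.savez("im1.npz",**im)
S=jigsets((.563,.2345),-18)[1:4]
g=np.hstack([overlay(im["side"],"side",[],(170,85,100),4),overlay(im["top"],"top",[],(75,200,100),4)])
cv2.imwrite("pics/o7.png",g[:,:,::-1])
E
```

```text
[  2.57369641  35.85234229 -46.08470441  95.53517767  28.77926319
  61.19231352  55.75224923] [0.56249987 0.23334692 0.14485581] [-1.79988691e+02 -4.39377202e-02 -1.61883960e+02] [ 0.17780042  0.3960375  -0.54666274]
```

View pics/o7.png

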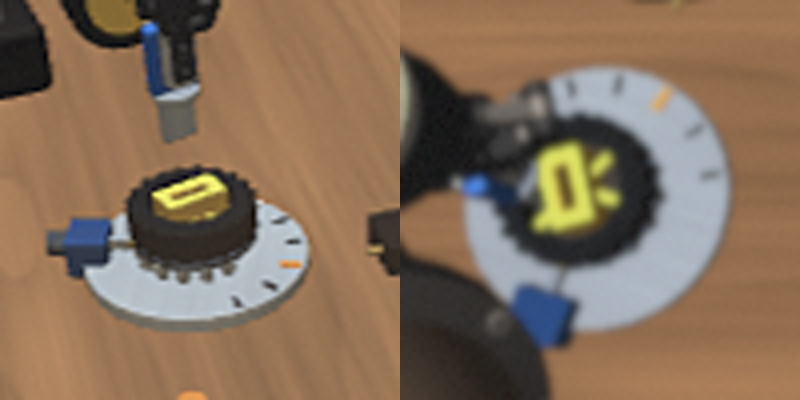

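>>> {"name": "apply_moves", "arguments": {"moves": [[5,0,0,0.04,0,0,0],[5,0,0,0.03,0,0,0],[5,0,0,0.012,0,0,0],[5,0,0,0,0,0,0],[5,0,0,0,0,0,0]]}}

```text
time: 10.4
position: [0.5625, 0.2341, 0.1124]
orientation: [180.0, -0.0, -162.0]
wrist_force: [-0.1, 0.3, -0.2]
width: 0.0113
```

```bash
cat >> h.py <<'E'
def keysets(c,yaw,zb,col=(255,255,0)):
    return [(boxpts(c,yaw,.034,.012,zb+.037,zb+.083),col,'hull'),(boxpts(c,yaw,.024,.006,zb,zb+.032),col,'hull'),(cyl(c,.016,zb+.032,zb+.037),col,'hull')]
E
python3 - <<'E'
from h import *
o=arm.get_obs(); print(o['position'],o['orientation'],o['wrist_force'])
im={n:np.mean([optics.camera(n).astype(float) for _ in range(2)],0) for n in("side","top")}
np.savez("im2.npz",**im)
p=o['position'];yaw=o['orientation'][2]
S=jigsets((.563,.2345),-18)[2:4]+keysets(p[:2],yaw,p[2]-.0426)
h=[np.hstack([overlay(im["side"],"side",s,(190,95,50),8),overlay(im["top"],"top",s,(90,220,50),8)]) for s in (S,)]
cv2.imwrite("pics/o8.png",h[0][:,:,::-1])
E
```

```text
[0.56247038 0.23406331 0.11235562] [ 1.79991059e+02 -1.83466920e-02 -1.61958048e+02] [-0.07164658  0.34140407 -0.20909468]
```

View pics/o8.png

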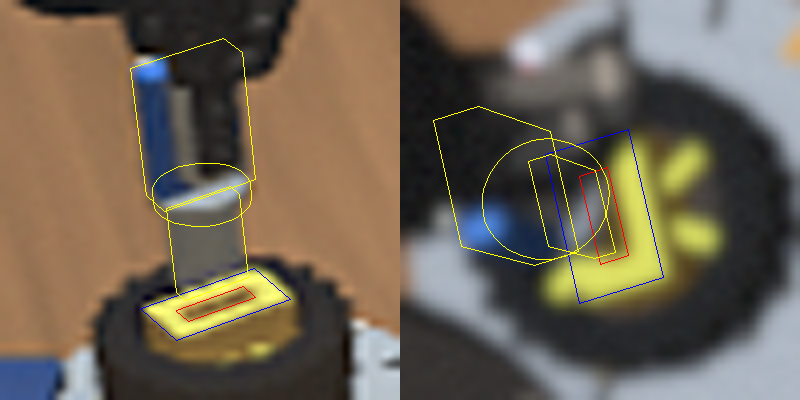

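```bash
python3 - <<'E'
from h import *
im=np.load("im0.npz")
c=np.array([.563,.2345]); yaw=18; a=np.radians(yaw); X=np.array([np.cos(a),np.sin(a)]);Y=np.array([-X[1],X[0]])
u=np.arange(-.035,.035,.00025); G=[]
for n in im:
    P=np.array([[*(c+i*X+j*Y),.062] for j in u[::-1] for i in u]); p=proj(n,P).astype(np.float32).reshape(len(u),len(u),2)
    r=cv2.remap(im[n].astype(np.float32),p[...,0],p[...,1],cv2.INTER_CUBIC).clip(0,255)
    # slot profile
    yel=(r[...,0]+r[...,1])/2-0*r[...,2]
    res=[]
    for i in np.arange(-.009,.0091,.003):
        k=np.argmin(abs(u-i)); col=yel[:,k]; v=u[::-1]; s=abs(v)<.009
        d=np.clip(np.percentile(col[s],85)-col[s],0,None)**2; res.append(((d*v[s]).sum()/d.sum()*1000).round(2))
    print(n,res,'slope deg',np.degrees(np.polyfit(np.arange(-9,9.1,3),res,1)))
    r=r.astype(np.uint8).copy()
    def R_(lx,ly,col): cv2.rectangle(r,(int(140-lx*2000),int(140-ly*2000)),(int(140+lx*2000),int(140+ly*2000)),col,1)
    R_(.044,.024,(0,0,255));R_(.026,.008,(255,0,0)); G.append(r)
cv2.imwrite("pics/o9.png",cv2.resize(np.hstack(G),None,fx=1.4,fy=1.4)[:,:,::-1])
E
```

```text
side [np.float64(-0.58), np.float64(-0.74), np.float64(-0.68), np.float64(-1.02), np.float64(-1.22), np.float64(-1.1), np.float64(-1.16)] slope deg [ -2.04627784 -53.20322383]
top [np.float64(-1.65), np.float64(-1.8), np.float64(-1.78), np.float64(-1.75), np.float64(-1.78), np.float64(-1.83), np.float64(-1.81)] slope deg [  -0.36833001 -101.49538085]
```

View pics/o9.png

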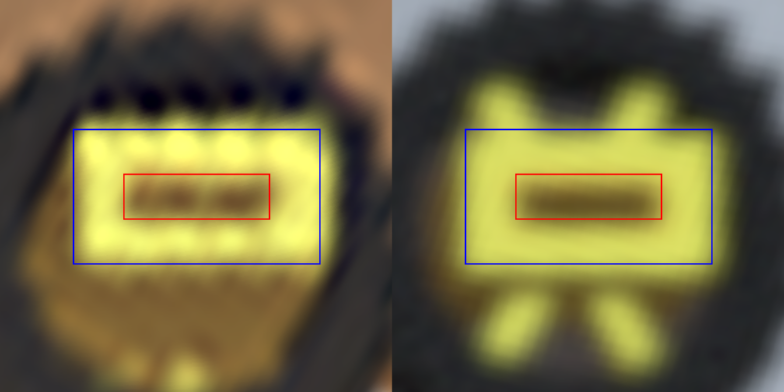

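```bash
python3 - <<'E'
from h import *
im=np.load("im2.npz")
p=np.array([.56247,.23406,.11236]);yaw=18.04
S=keysets(p[:2],yaw,p[2]-.0426)
a=overlay(im["side"],"side",S[1:],(203,108,25),16); b=overlay(im["side"],"side",[],(203,108,25),16)
cv2.imwrite("pics/o10.png",np.hstack([a,b])[:,:,::-1])
a=overlay(im["top"],"top",S[1:],(100,235,25),16); b=overlay(im["top"],"top",[],(100,235,25),16)
cv2.imwrite("pics/o11.png",np.hstack([a,b])[:,:,::-1])
E
```

```text
(no output)
```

View pics/o10.png

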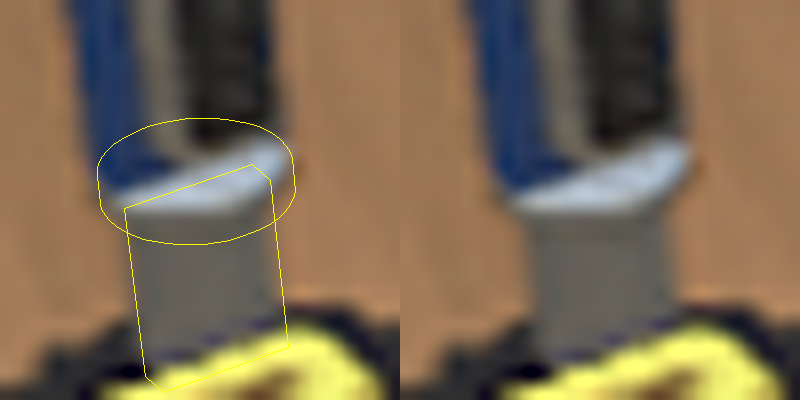

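View pics/o11.png

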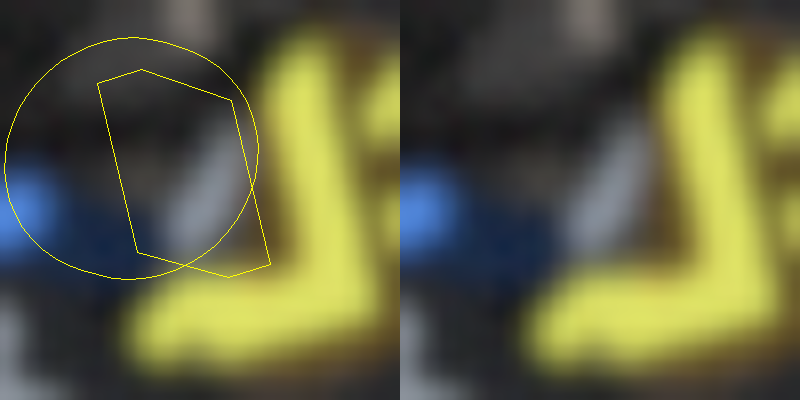

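Both overlays show the key model at the measured TCP pose agreeing with the picture to about 1 px. In the rectified view the slot sits at yaw about 17.5°, at (590,205) in the top panel. A small centring shift, then a gentle descent while watching the force.

>>> {"name": "apply_moves", "arguments": {"moves": [[5,-0.0018,-0.0019,0,0,0,0.01],[5,0,0,0.01,0,0,0],[5,0,0,0.01,0,0,0],[5,0,0,0.005,0,0,0],[5,0,0,0,0,0,0]]}}

```text
time: 11.1
position: [0.5634, 0.2333, 0.102]
orientation: [-180.0, -0.0, -162.4]
wrist_force: [-0.4, -0.1, -0.3]
width: 0.0113
```

>>> {"name": "apply_moves", "arguments": {"moves": [[5,0,0,0.005,0,0,0],[5,0,0,0.005,0,0,0],[5,0,0,0,0,0,0]]}}

```text
time: 11.4
position: [0.5636, 0.2335, 0.0983]
orientation: [180.0, 0.0, -162.4]
wrist_force: [0.7, 0.9, -0.5]
width: 0.0114
```

>>> {"name": "apply_moves", "arguments": {"moves": [[5,0,0,0.006,0,0,0],[5,0,0,0.006,0,0,0],[5,0,0,0,0,0,0]]}}

```text
time: 11.7
position: [0.5637, 0.2334, 0.0934]
orientation: [180.0, 0.0, -162.4]
wrist_force: [1.0, 0.6, -2.1]
width: 0.0112
```

```bash
python3 - <<'E'
from h import *
o=arm.get_obs(); print(o['position'],o['orientation'],o['wrist_force'],o['ft_torque'])
im={n:np.mean([optics.camera(n).astype(float) for _ in range(2)],0) for n in("side","top")}
np.savez("im3.npz",**im)
h=np.hstack([overlay(im["side"],"side",[],(190,95,50),8),overlay(im["top"],"top",[],(90,220,50),8)])
cv2.imwrite("pics/o12.png",h[:,:,::-1])
E
```

```text
[0.56365222 0.2334143  0.09342207] [ 1.79995578e+02  1.17218787e-02 -1.62427319e+02] [ 1.04409609  0.6016888  -2.13640731] [ 0.22392954 -0.49064929  0.00897698]
```

View pics/o12.png

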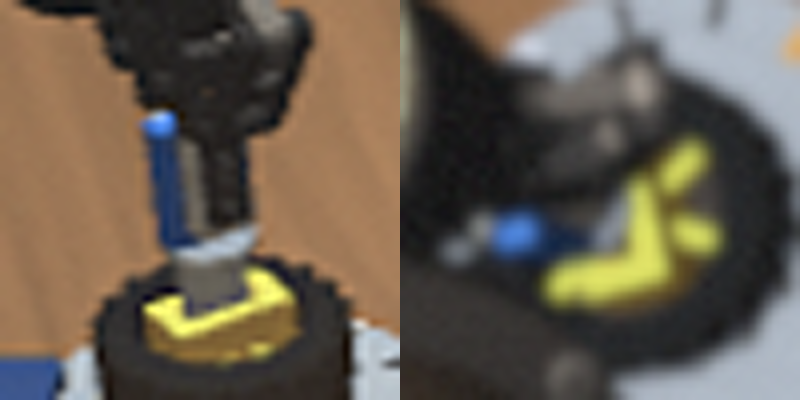

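The picture shows the blade entering the slot at (215,295) of the side crop with no resistance. Continuing down.

>>> {"name": "apply_moves", "arguments": {"moves": [[5,0,0,0.01,0,0,0],[5,0,0,0.01,0,0,0],[5,0,0,0.008,0,0,0],[5,0,0,0,0,0,0]]}}

```text
time: 12.3
position: [0.5636, 0.2334, 0.082]
orientation: [180.0, 0.0, -162.4]
wrist_force: [3.3, 1.9, -2.3]
width: 0.0111
```

```bash
python3 - <<'E'
from plant import arm
o=arm.get_obs(); print(o['position'],o['orientation'],o['wrist_force'],o['ft_torque'])
E
```

```text
[0.56362292 0.23338288 0.08198211] [ 1.79994032e+02  9.95273175e-04 -1.62426463e+02] [ 3.33995321  1.91748032 -2.3481756 ] [ 0.2921939  -0.89598212 -0.00557256]
```

>>> {"name": "apply_moves", "arguments": {"moves": [[5,-0.0018,0.0003,0,0,0,0],[5,0,0,0.008,0,0,0],[5,0,0,0.006,0,0,0],[5,0,0,0,0,0,0]]}}

```text
time: 12.7
position: [0.5638, 0.2335, 0.0764]
orientation: [-180.0, -0.0, -162.4]
wrist_force: [0.6, 0.1, -1.1]
width: 0.0113
```

```bash
python3 - <<'E'
from plant import arm
o=arm.get_obs(); print(o['position'],o['orientation'],o['wrist_force'],o['ft_torque'])
E
```

```text
[0.56379459 0.23352847 0.07640804] [-1.79989372e+02 -4.72593900e-02 -1.62419305e+02] [ 0.55596641  0.10228362 -1.13382942] [ 0.04633632 -0.12783613 -0.02986139]
```

>>> {"name": "apply_moves", "arguments": {"moves": [[5,0,0,0.005,0,0,0],[5,0,0,0.004,0,0,0],[5,0,0,0.002,0,0,0],[5,0,0,0,0,0,0]]}}

```text
time: 13.1
position: [0.564, 0.2337, 0.0726]
orientation: [-180.0, -0.0, -162.4]
wrist_force: [-0.5, -0.1, 2.7]
width: 0.0107
```

```bash
python3 - <<'E'
from plant import arm
o=arm.get_obs(); print(o['position'],o['orientation'],o['wrist_force'],o['ft_torque'])
E
```

```text
[0.56395129 0.23365253 0.07258973] [-1.79986853e+02 -1.57554414e-02 -1.62419016e+02] [-0.4787191  -0.11043713  2.668701  ] [-0.11327029  0.26107458 -0.00978447]
```

Contact is starting. I'll press slightly and check that it's home.

>>> {"name": "apply_moves", "arguments": {"moves": [[5,0,0,0.003,0,0,0],[5,0,0,0,0,0,0],[5,0,0,0,0,0,0]]}}

```text
time: 13.4
position: [0.5641, 0.2337, 0.0725]
orientation: [-180.0, 0.0, -162.4]
wrist_force: [-3.6, -3.0, 14.3]
width: 0.0114
```

```bash
python3 - <<'E'
from h import *
o=arm.get_obs(); print(o['position'],o['orientation'],o['wrist_force'],o['ft_torque'],o['joint_pos'])
im={n:np.mean([optics.camera(n).astype(float) for _ in range(2)],0) for n in("side","top")}
h=np.hstack([overlay(im["side"],"side",[],(190,95,50),8),overlay(im["top"],"top",[],(75,200,70),400/70)])
cv2.imwrite("pics/o13.png",h[:,:,::-1])
E
```

```text
[0.56406349 0.23373658 0.07250289] [-1.79960935e+02  2.48784960e-02 -1.62423398e+02] [-3.59698226 -2.96716026 14.30761482] [-0.7212689   0.95972034 -0.0499356 ] [  0.51962818  40.33101449 -42.95426111  99.08440091  33.10074085
  53.98187153  51.76317185]
```

View pics/o13.png

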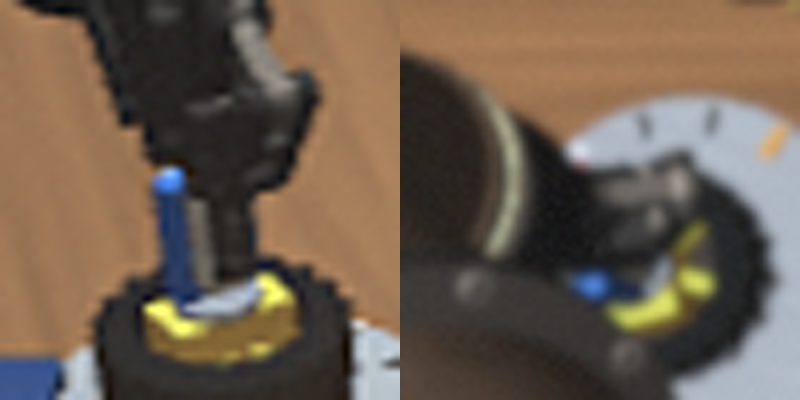

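The collar sits on the yellow hub at (225,300) of the side crop, TCP z 72.5 mm against an expected 72.6, with the push force rising: the key is home. Easing the push a little and starting the clockwise turn.

>>> {"name": "apply_moves", "arguments": {"moves": [[5,0.001,-0.0003,-0.001,0,0,0],[5,0,0,0,0,0,0.06],[5,0,0,0,0,0,0.09],[5,0,0,0,0,0,0.09],[5,0,0,0,0,0,0.09],[5,0,0,0,0,0,0.09],[5,0,0,0,0,0,0]]}}

```text
time: 14.3
position: [0.5643, 0.2329, 0.0726]
orientation: [-179.9, 0.1, 178.5]
wrist_force: [-1.4, -3.8, 9.1]
width: 0.0112
```

```bash
python3 - <<'E'
from h import *
o=arm.get_obs(); print(o['position'],o['orientation'],o['wrist_force'],o['ft_torque'],o['joint_pos'])
im={n:np.mean([optics.camera(n).astype(float) for _ in range(2)],0) for n in("side","top")}
h=np.hstack([overlay(im["side"],"side",[],(180,95,70),400/70),overlay(im["top"],"top",[],(75,200,70),400/70)])
cv2.imwrite("pics/o14.png",h[:,:,::-1])
E
```

```text
[0.56433319 0.23289843 0.07255166] [-1.79937648e+02  7.87260794e-02  1.78514468e+02] [-1.40428876 -3.789034    9.09223358] [-0.79762809  0.29514794  0.11650138] [ -2.1676443   38.81070487 -38.28689795  99.35560779  29.537407
  52.26507539  35.63715328]
```

View pics/o14.png

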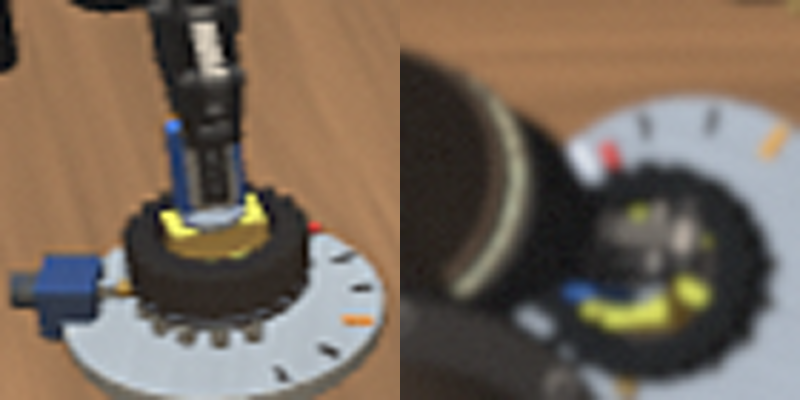

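The red pointer (610,155 in the top crop) has moved off the white mark, so the key is driving the wheel. Continuing.

>>> {"name": "apply_moves", "arguments": {"moves": [[5,0,0,0,0,0,0.09],[5,0,0,0,0,0,0.09],[5,0,0,0,0,0,0.09],[5,0,0,0,0,0,0.09],[5,0,0,0,0,0,0.09],[5,0,0,0,0,0,0.09],[5,0,0,0,0,0,0.09],[5,0,0,0,0,0,0]]}}

```text
time: 15.3
position: [0.5643, 0.2329, 0.0726]
orientation: [-180.0, 0.1, 150.2]
wrist_force: [-0.8, -3.3, 9.4]
width: 0.0109
```

```bash
cat > look.py <<'E'
from h import *
import sys
o=arm.get_obs(); print(o['time'],o['position'],o['orientation'],o['wrist_force'],o['ft_torque'],o['joint_pos'])
im={n:np.mean([optics.camera(n).astype(float) for _ in range(2)],0) for n in("side","top")}
np.savez("im_%s.npz"%sys.argv[1],**im)
h=np.hstack([overlay(im["side"],"side",[],(180,95,70),400/70),overlay(im["top"],"top",[],(75,200,70),400/70)])
cv2.imwrite("pics/%s.png"%sys.argv[1],h[:,:,::-1])
# red pointer azimuth
for n,b in (("side",(170,90,90)),("top",(75,200,80))):
    x,y,s=b;c=im[n][y:y+s,x:x+s]; r=c[...,0]-np.maximum(c[...,1],c[...,2]); m=r>60
    # orange excluded: g-b small for red
    m&=(c[...,1]-c[...,2]<35)
    q=np.argwhere(m)
    if len(q): 
        uv=q.mean(0)[::-1]+[x,y]; P=atz(n,*uv,.0145); C={"side":(.5646,.2360),"top":(.5636,.2336)}[n]
        d=P[:2]-C; print(n,len(q),uv.round(1),"az",np.degrees(np.arctan2(d[1],d[0])).round(1),"r",np.hypot(*d).round(4))
E
python3 look.py o15
```

```text
15.3 [0.56431369 0.23290323 0.07255875] [-1.79985610e+02  9.22216095e-02  1.50162658e+02] [-0.79621102 -3.32960573  9.37269096] [-0.76049692  0.29436524  0.05136099] [ -6.52996641  36.91402361 -31.22246564  99.74401623  24.06681336
  50.08896482  11.79576955]
side 12 [236.6 139.4] az 20.6 r 0.0603
top 15 [123. 225.] az 5.0 r 0.0566
```

View pics/o15.png

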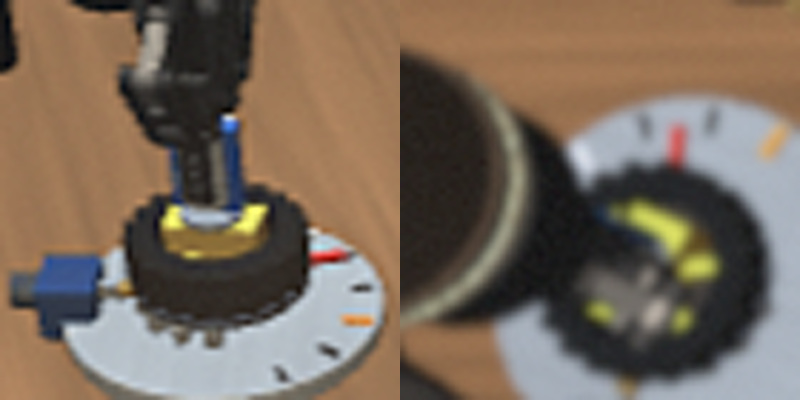

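```bash
python3 - <<'E'
from h import *
print(tri("side",(236.6,139.4),"top",(123,225)))
im=np.load("im_o15.npz")
for z in (.014,.02,.03):
  for n,uv,C in (("side",(236.6,139.4),(.5646,.2360)),("top",(123,225),(.5636,.2336))):
    P=atz(n,*uv,z);d=P[:2]-C;print(z,n,np.degrees(np.arctan2(d[1],d[0])).round(1),np.hypot(*d).round(4))
E
```

```text
(array([0.61674973, 0.23240724, 0.0308558 ]), np.float64(0.0011128083803247193))
0.014 side 21.3 0.0608
0.014 top 5.2 0.0567
0.02 side 13.3 0.0563
0.02 top 2.9 0.0556
0.03 side -2.6 0.0519
0.03 top -1.0 0.0539
```

The pointer triangulates at 30 mm height and azimuth about -2°, so the wheel has turned about 43.5°. It is close to the second click, with about 28.5° to go.

>>> {"name": "apply_moves", "arguments": {"moves": [[5,0,0,0,0,0,0.09],[5,0,0,0,0,0,0.09],[5,0,0,0,0,0,0.09],[5,0,0,0,0,0,0.09],[5,0,0,0,0,0,0.09],[5,0,0,0,0,0,0.08],[5,0,0,0,0,0,0],[5,0,0,0,0,0,0]]}}

```text
time: 16.3
position: [0.5643, 0.2329, 0.0725]
orientation: [180.0, 0.1, 126.4]
wrist_force: [-1.0, -3.8, 9.2]
width: 0.0111
```

```bash
cat >> look.py <<'E'
for z in (.029,.031):
  for n,b,C in (("side",(170,90,90),(.5646,.2360)),("top",(75,200,80),(.5636,.2336))):
    x,y,s=b;c=im[n][y:y+s,x:x+s]; r=c[...,0]-np.maximum(c[...,1],c[...,2]); m=(r>60)&(c[...,1]-c[...,2]<35); q=np.argwhere(m)
    if len(q):
        P=atz(n,*(q.mean(0)[::-1]+[x,y]),z);d=P[:2]-C;print(z,n,np.degrees(np.arctan2(d[1],d[0])).round(1),np.hypot(*d).round(4))
E
python3 look.py o16
```

```text
16.3 [0.56430488 0.23285925 0.07254883] [1.79977650e+02 8.48324244e-02 1.26448426e+02] [-1.01748261 -3.83866602  9.19989561] [-0.73313806  0.42187974  0.04436115] [-10.41894404  35.61894157 -25.17428357 100.09928085  19.40426482
  48.57865074  -7.99170522]
side 14 [237.  143.5] az 0.6 r 0.0526
top 15 [131.5 227.8] az -17.8 r 0.0523
0.029 side -23.6 0.0528
0.029 top -24.0 0.052
0.031 side -26.8 0.0535
0.031 top -24.9 0.052
```

View pics/o16.png

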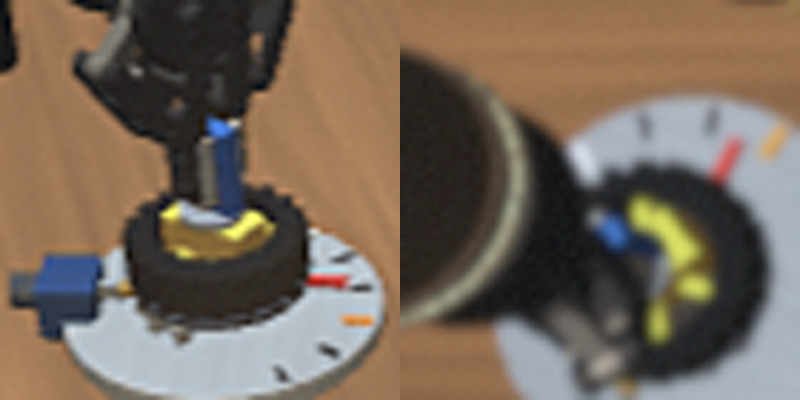

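The pointer is at about -25°, and the orange mark is at about -30°. Fine steps now, watching the torque.

>>> {"name": "apply_moves", "arguments": {"moves": [[5,0,0,0,0,0,0.045],[5,0,0,0,0,0,0.022],[5,0,0,0,0,0,0]]}}

```text
time: 16.8
position: [0.5643, 0.2329, 0.0725]
orientation: [180.0, 0.1, 123.4]
wrist_force: [-0.4, -3.2, 9.3]
width: 0.0113
```

```bash
python3 look.py o17
```

```text
16.8 [0.56429138 0.23291186 0.0725264 ] [1.79971968e+02 7.47566365e-02 1.23406173e+02] [-0.44800075 -3.21297994  9.29404613] [-0.7907686   0.39199236  0.02237102] [-10.92456288  35.47657114 -24.40243149 100.1449698   18.80167512
  48.40340729 -10.5236914 ]
side 14 [236.5 144.4] az -4.1 r 0.0503
top 17 [132.7 228.1] az -21.0 r 0.0527
0.029 side -28.7 0.0524
0.029 top -27.1 0.0527
0.031 side -31.8 0.0534
0.031 top -27.9 0.0527
```

>>> {"name": "apply_moves", "arguments": {"moves": [[5,0,0,0,0,0,0.022],[5,0,0,0,0,0,0.011],[5,0,0,0,0,0,0]]}}

```text
time: 17.3
position: [0.5643, 0.2329, 0.0725]
orientation: [180.0, 0.1, 121.9]
wrist_force: [-1.4, -2.6, 8.7]
width: 0.011
```

```bash
python3 look.py o18
```

```text
17.3 [0.56426592 0.2329372  0.07253991] [1.79970877e+02 7.12139531e-02 1.21942756e+02] [-1.44666821 -2.63068142  8.66872142] [-0.78289763  0.41098015  0.07484788] [-11.17251234  35.40630199 -24.02713668 100.16792531  18.50854323
  48.32313556 -11.74016368]
side 14 [236.5 144.4] az -4.1 r 0.0503
top 15 [133.1 228.5] az -22.4 r 0.052
0.029 side -28.7 0.0524
0.029 top -28.5 0.0521
0.031 side -31.8 0.0534
0.031 top -29.4 0.0522
```

>>> {"name": "apply_moves", "arguments": {"moves": [[5,0,0,0,0,0,0.018],[5,0,0,0,0,0,0],[5,0,0,0,0,0,0]]}}

```text
time: 17.8
position: [0.5643, 0.2329, 0.0725]
orientation: [180.0, 0.1, 121.1]
wrist_force: [-1.4, -3.7, 8.8]
width: 0.0112
```

```bash
python3 look.py o19; python3 - <<'E'
from h import *
t=[]
for _ in range(6):
    optics.camera("side"); t.append(arm.get_obs()['ft_torque'][2])
print(np.round(t,3))
E
```

```text
17.8 [0.56426696 0.23289924 0.07254344] [1.79971080e+02 7.04537832e-02 1.21146250e+02] [-1.35633201 -3.67498944  8.83191424] [-0.71561108  0.38054053  0.04680015] [-11.3035924   35.3685287  -23.82250253 100.18100392  18.35028515
  48.28021307 -12.39880307]
side 14 [236.  144.5] az -4.1 r 0.0489
top 17 [133.4 228.7] az -23.4 r 0.052
0.029 side -29.3 0.0512
0.029 top -29.6 0.0522
0.031 side -32.5 0.0522
0.031 top -30.4 0.0523
[0.077 0.107 0.069 0.067 0.078 0.121]
```

View pics/o19.png

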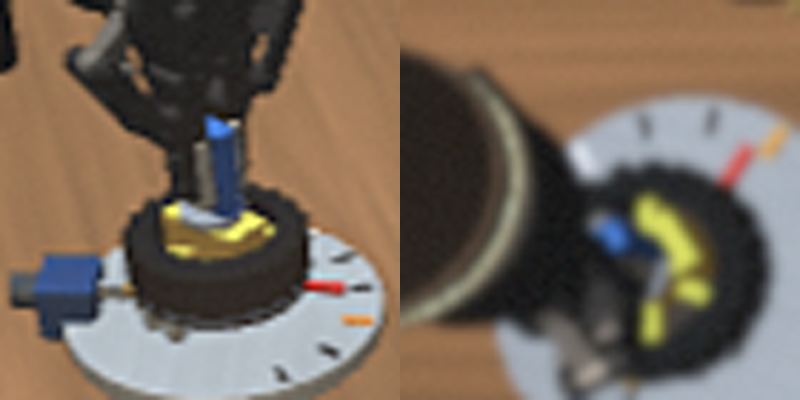

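The pointer is now at about -30°, nearly on the orange mark. The mean torque of about 0.087 N·m matches the eased resistance just before the click, so I'll creep on until it jumps.

>>> {"name": "apply_moves", "arguments": {"moves": [[5,0,0,0,0,0,0.018],[5,0,0,0,0,0,0]]}}

```text
time: 18.5
position: [0.5643, 0.2329, 0.0725]
orientation: [180.0, 0.1, 120.3]
wrist_force: [-2.7, -3.6, 8.5]
width: 0.0109
```

```bash
cat > tq.py <<'E'
from h import *
t=[];y=[]
for _ in range(8):
    optics.camera("side"); o=arm.get_obs(); t.append(o['ft_torque'][2]); y.append(o['orientation'][2])
print(o['time'],np.round(t,3),'mean',np.mean(t).round(3),'yaw',np.mean(y).round(2),o['wrist_force'].round(1))
E
python3 tq.py
```

```text
18.9 [0.071 0.023 0.009 0.118 0.056 0.077 0.068 0.077] mean 0.062 yaw 120.34 [-1.  -3.1  8.9]
```

>>> {"name": "apply_moves", "arguments": {"moves": [[5,0,0,0,0,0,0.018],[5,0,0,0,0,0,0]]}}

```text
time: 19.1
position: [0.5643, 0.2329, 0.0725]
orientation: [180.0, 0.1, 119.5]
wrist_force: [-1.1, -3.5, 9.0]
width: 0.0109
```

```bash
python3 tq.py
```

```text
19.5 [0.163 0.15  0.208 0.177 0.198 0.181 0.223 0.168] mean 0.183 yaw 119.54 [-1.6 -4.   9.3]
```

The torque jumped from 0.06 to 0.18 N·m within 0.8°, so the third click is reached. Final check.

```bash
python3 look.py o20; python3 - <<'E'
from h import *
im=np.load("im_o20.npz")
cv2.imwrite("pics/full.png",im["side"].astype(np.uint8)[:,:,::-1])
P=np.array([pol((.5636,.2336),-30.2,r,z) for r,z in ((.045,.03),(.062,.03),(.062,.012),(.076,.012))])
a=[overlay(im[n],n,[(P,(0,255,0),'line')],b,10) for n,b in(("side",(215,125,40)),("top",(115,210,40)))]
cv2.imwrite("pics/o21.png",np.hstack(a)[:,:,::-1])
E
python3 tq.py
```

```text
19.5 [0.56424623 0.23287775 0.07252445] [1.79971312e+02 7.09881757e-02 1.19534834e+02] [-1.6367905  -3.9839748   9.27577374] [-0.77680133  0.37790736  0.16752427] [-11.57768082  35.29434375 -23.40590641 100.209186    18.03253847
  48.19119647 -13.73949495]
side 15 [236.1 144.9] az -6.3 r 0.0488
top 16 [133.9 228.8] az -24.8 r 0.0524
0.029 side -31.2 0.0519
0.029 top -30.8 0.0527
0.031 side -34.3 0.053
0.031 top -31.6 0.0528
20.1 [0.162 0.22  0.199 0.172 0.139 0.192 0.222 0.167] mean 0.184 yaw 119.54 [-1.5 -4.   9.5]
```

View pics/full.png

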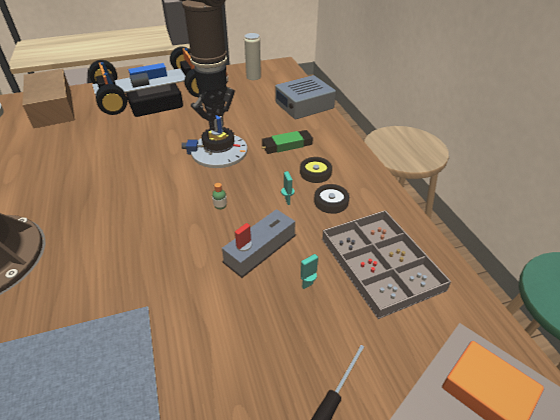

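View pics/o21.png

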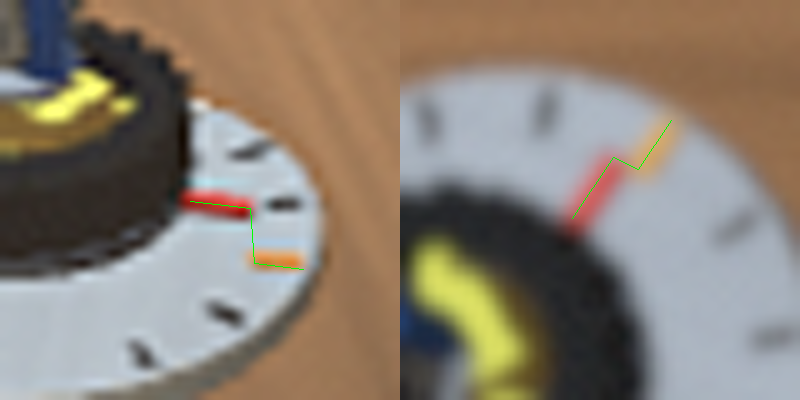

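The line drawn up from the orange mark to pointer height lies on the red pointer in both views. The torque is steady at 0.18 N·m, and the driver, glue and spare parts have not moved. Handing in.

```bash
python3 -c "
from plant import job
print(job.job_done())"
```

```text
the job is handed in; nothing more can be done
None
```

I took the blue wheel key from the stand, pushed it fully home in the wheel's slot and turned the wheel clockwise to the third click. I handed in at about 20 s with the key still gripped at 80 N.

**What the last checks showed:**
- **Key home:** the collar sits on the hub, with the TCP at 72.5 mm against an expected 72.6 mm. The key presses down with about 9 N.
- **Third click:** resistance jumped from 0.06 to 0.18 N·m within 0.8° and then held steady. The pointer measured about -31° (top view) to -33° (side view), against about -30° for the orange mark. A line drawn up from the mark to pointer height lies on the pointer in both pictures.
- **Other things:** in the last side picture the red driver, glue bottle and the other loose things show no visible change.

**Disagreements and what I did not confirm:**
- The two cameras differed by 2–3 mm in y. I placed the key by comparing it with the hub within each picture and by the forces felt during insertion.
- A side load of about 4 N stayed on the key.
- I judged clearance around the wheel from the pictures only. They showed nothing but the key touching it.

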